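Prove two closure caps on the thread gauge and sort them

ROBOT

A 7-joint arm with a two-finger parallel gripper is mounted at the origin on a cart in front of the work surface, level with it; the furniture and walls round the work are solid. World frame = base frame: x ahead of the robot, y to its left, z up, the work surface at z = 0. Lengths are in mm, angles in rad, forces in N, time in s.
With the tool pointing down it reaches from about 400 to 900 mm from the base axis. Payload 5.5 kg.
Tool frame: the origin (TCP) lies at the very end of the fingers, on their centre line; the grasp point (between the pads) lies 19 mm behind it; z points along the fingers, y is the line along which they close (so a half turn about z gives the same grasp; the last joint's range is limited). The gripper opens to 92 mm and grips with 3 to 60 N. Pads are 19 mm wide; open, the fingers measure 130 mm over their backs; the gripper's body (75 mm by 190 mm) begins 47 mm behind the grasp point.
Start: joints at [1.47, 0.501, -0.427, 1.55, 0.221, 1.138, -0.21], TCP at [231.321, -607.446, 226.729] pointing down, gripper open.
Joint ranges: [-2.88, 2.88], [-0.31, 2.03], [-1.54, 1.56], [0.2, 2.42], [-1.41, 4.55], [0.19, 2.02], [-2.57, 2.57]. Speed limits (rad/s): [2.57, 2.57, 3.14, 3.14, 3.14, 3.14, 3.14].

INTERFACE

Orientations are given as a 3x3 rotation matrix whose columns are the frame's x, y, z axes.
In Python, from rig import robot gives the robot as it stands.
- The arm moves only by the shell command python3 -m jog 'ROWS' [OPENING] [FORCE]. ROWS is text: rows parted by semicolons, each of 6 numbers parted by spaces: the shift along the tool's x, y, z in m, then the turn, a rotation vector about the tool's x, y, z in rad. In form: x y z rx ry rz; .... A call has exactly 10 rows; each row is the pose to reach, as a shift and turn from the pose commanded when the call began, along the tool's axes at that moment; what a row does not reach only later rows make up. A row lasts 1/12 s, in which the tool goes at most 41.7 mm and 7.16 degrees, less where a joint would pass 70% of its speed; a pose out of reach is approached as far as the arm can. A call with a gripper value outside its range is refused whole. OPENING is the opening in per cent of the stroke, from 0 (shut) to 100 (fully open), set as the call begins (- or left out, the last holds). The fingers move at their own pace and stop on an object; FORCE is the grip in N (left out, the last holds). Time passes only in rows, so rows that repeat a pose let the fingers close, or fill a call up. It gives the time, the measured TCP pose, the force, the opening and the grip force at its end, in the units of the state.
- robot.read_state(): the state, without advancing time (a new reading comes with each control period).
- robot.snapshot(name): name is "scene" or "top"; returns (picture, depth): 384x512x3 uint8, red, green, blue; 384x512 float32, mm along the optical axis (not along the pixel's ray), 0 where there is no reading.
- robot.get_calibration(name): a dict with "fx", "fy", "cx", "cy" (pixels), "extrinsics" (4x4, takes a point from world to camera coordinates). Camera axes: x right, y up, looking along -z (the intrinsics and any distortion apply to the point x, -y, -z); pixel columns grow to the right and rows downward; lengths in mm; the calibration is good to about 2 mm. A picture is of the moment at which its call begins. get_calibration takes no time and is no camera call.
- robot.sign_off(): hands the job in; it is judged then, once.
The state is a dict: "time": time; "q": joint angles; "joint_velocities": joint speeds; "joint_torque": joint torques, N m; "position": TCP position; "ee_rot": TCP orientation; "contact_force": force on the tool from outside, world axes, zero at the start; "moment": the same for the moment, N m; "opening": opening from 0.0 (shut) to 1.0 (fully open); "grasp_force": force on a finger pad.
Only numpy, scipy, OpenCV 4.12 (cv2) and the standard library are available. Lean on these libraries where they do the work, as an engineer would, in place of code of your own. Each camera call takes 0.05 s, during which the arm holds its last target. There are 200 camera calls.

TASK

One of the two blue closure caps is faulty: it binds on the thread gauge before it is fully home. Find out which by screwing them onto the gauge (clockwise), then leave the sound cap screwed fully home on the gauge, and the faulty one standing upright in the red reject tray. Do not knock or shift the bottle, vials, beaker and core plugs that stand around.

Things in the scene. Friction and masses are not known exactly. Their poses are not given: they have to be found in the camera images.
- cap_a_mid (a point): closure cap, mouth down, axis z up: blue body 50 mm across, 50 mm high, then a round ribbed grey neck 38 mm across from 53 to 92 mm above the rim; 92 mm high, 0.2 to 0.3 kg. Point at its centre, 46 mm above the rim. Inside, two lugs lie along its +x and -x; a white line across the top and white side stripes show this line. Both caps look alike; which is faulty changes from start to start
- cap_a_neck (a point): on the axis of the same cap, 74 mm above its rim: the middle of the neck, where to grip it from above at any yaw
- cap_b_mid (a point): the other closure cap, mouth down, axis z up: blue body 50 mm across, 50 mm high, then a round ribbed grey neck 38 mm across from 53 to 92 mm above the rim; 92 mm high, 0.2 to 0.3 kg. Point at its centre, 46 mm above the rim. Inside, two lugs lie along its +x and -x; a white line across the top and white side stripes show this line. Both caps look alike; which is faulty changes from start to start
- cap_b_neck (a point): on the axis of the same cap, 74 mm above its rim: the middle of the neck, where to grip it from above at any yaw
- gauge_seat (a point): centre of the fixed thread gauge's shoulder, on its axis (z up), 18 mm above the bench. Steel pedestal, foot 90 mm, shoulder 60 mm across; threaded stud above it, 24 mm thick, 37 mm over the thread. Two-start right-hand thread, 30 mm lead: clockwise from above screws a cap down 30 mm per turn. Sound cap home: rim on the shoulder, cap centre 46 mm above this point; the faulty cap stops 6 mm higher
- gauge_top (a point): centre of the stud's top, 34 mm above the shoulder. The two thread ridges start at the top on the gauge's +x and -x sides (yellow marks on the foot) and run down clockwise. A cap lowered with its lug line turned clockwise t degrees past the marks (t modulo 180, good from 25 to 150) comes to rest with its rim about (266 - t)/12 mm above the shoulder; turned on from there, it screws down
- gauge_foot (a point): centre of the gauge's underside, on the bench. Behaviour: about 3 mm of axial play in the thread; a cap let go on the thread settles within that play and does not turn by itself. A cap that has been screwed down must be turned back anticlockwise until its rim is about 11 mm or more above the shoulder before it lifts straight off
- tray_in (a point): centre of the inner floor of the fixed red reject tray, 110 x 110 mm outside, walls 4 mm thick and 42 mm high; the floor is 4 mm above the bench, axes along its sides
- wash_bottle: white wash bottle with red cap, base 68 mm across, 212 mm tall, the body's axis lies 21 mm from the origin along its +x; a thin spout above 155 mm height reaches to 55 mm from the origin along its -x; origin at bench level
- vial_red: glass vial with red lid, 25 mm across, 58 mm tall; origin at the centre of its underside
- vial_black: glass vial with black lid, 25 mm across, 58 mm tall; origin at the centre of its underside
- beaker: glass beaker, 77 x 88 mm, 95 mm tall; origin at the centre of its underside
- plug_tan: tan rock core plug, 38 mm across, 50 mm tall; origin at the centre of its underside
- plug_grey: grey rock core plug, 38 mm across, 38 mm tall; origin at the centre of its underside
Mind the look-alikes: they are no part of the job. What is shaped like the part that bears cap_b_mid but orange is not meant.

How it is judged:
By the outcome, as a careful person would: the job done as asked, in the order asked, and still so for the second after the job is handed in, with the robot touching nothing.
It also fails if it takes over 72 s, if anything falls off the work surface, if the arm or the gripper's body presses on something with over 40 N, if the wrist force passes 120 N, or if a joint passes its speed limit or range.

## Working session

There is one attempt and no reset: what is moved stays moved. The work goes in short steps, Python scripts to look and compute and a shell command to move; the robot and the scene stay as the last step left them, time stands still between calls to the robot, and variables do not carry over. Pictures are saved under pics/ and viewed, at most 10 in all, crops included, and the job is handed in when it is done.

```bash
ls; mkdir -p pics
python3 - <<'E'
from rig import robot
import cv2,numpy as np
for n in("scene","top"):
    p,d=robot.snapshot(n); np.savez(f"pics/{n}0.npz",p=p,d=d); cv2.imwrite(f"pics/{n}0.png",cv2.resize(p[:,:,::-1],(768,576)))
    c=robot.get_calibration(n); print(n,{k:np.round(v,3).tolist() for k,v in c.items() if k!='name'})
s=robot.read_state();print(s)
E
```

```text
pics
scene {'fx': 372.232, 'fy': 372.232, 'cx': 257.983, 'cy': 189.384, 'extrinsics': [[-0.674, 0.739, -0.003, 653.694], [-0.385, -0.348, 0.855, 87.896], [0.63, 0.577, 0.519, -1128.068], [0.0, 0.0, 0.0, 1.0]]}
top {'fx': 381.519, 'fy': 381.519, 'cx': 259.097, 'cy': 189.44, 'extrinsics': [[-0.007, -1.0, -0.024, -279.524], [0.997, -0.009, 0.073, -626.684], [-0.074, -0.024, 0.997, -901.27], [0.0, 0.0, 0.0, 1.0]]}
{'time': 0.1, 'q': array([ 1.47022951,  0.50175589, -0.42678329,  1.55134252,  0.22080984,
        1.13828634, -0.21027539]), 'joint_velocities': array([ 0.00070879, -0.00197287, -0.00010408, -0.00267775,  0.00050378,
        0.00061544,  0.00104717]), 'joint_torque': array([-1.01037225e-02, -5.67872286e+01, -5.83827987e+00, -2.79910737e+01,
       -6.89477054e-02,  2.41135864e-02,  7.50228355e-05]), 'position': array([ 230.99293558, -606.90094378,  225.7800151 ]), 'ee_rot': array([[ 9.34543589e-01,  3.55848208e-01, -5.77056378e-04],
       [ 3.55848673e-01, -9.34542148e-01,  1.64163062e-03],
       [ 4.48878071e-05, -1.73952012e-03, -9.99998486e-01]]), 'contact_force': array([-0.86710031,  0.04934201, -0.32953838]), 'moment': array([-0.01096249, -0.02471358,  0.00261863]), 'grasp_force': 0.0, 'opening': 0.9967217424975919}
```

View pics/scene0.png

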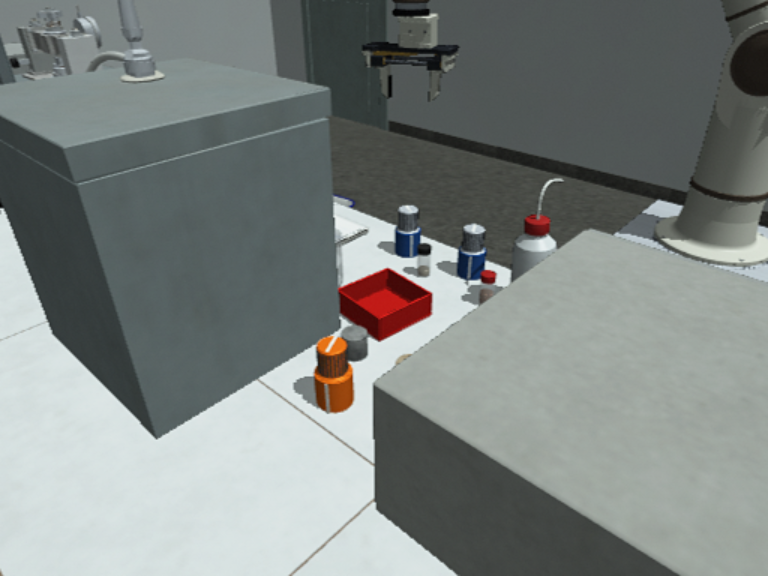

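View pics/top0.png

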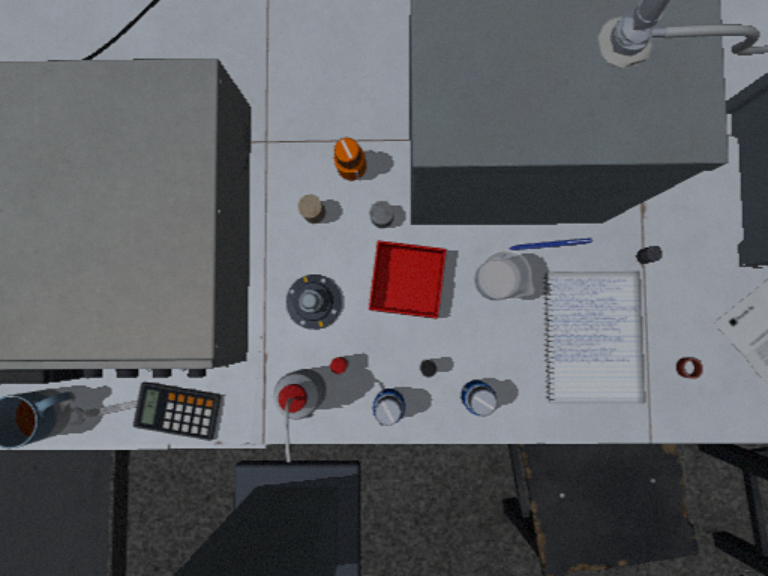

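The scene view (768x576) shows blue caps at (408,232) and (472,252), an orange look-alike at (333,375) and the red tray at (386,302); the gauge is hidden. In the top view, the blue caps are at (388,405) and (481,398), the gauge at (313,301) with yellow marks at (320,323) and (307,280), the tray at (408,279), the beaker at (500,276), the vials at (339,365) and (428,368), and the bottle at (297,393).

There are three candidates of that shape: blue at top (388,405), blue at (481,398) and orange at (348,158). The two blue ones are meant, because the task asks for blue caps and rules out orange.

```bash
cat > h.py <<'E'
import cv2,numpy as np
from rig import robot
def cam(n):
    c=robot.get_calibration(n);return c,np.array(c["extrinsics"],float)
def cloud(n,d):
    c,E=cam(n);v,u=np.mgrid[:d.shape[0],:d.shape[1]]
    P=np.stack([(u-c["cx"])/c["fx"]*d,-(v-c["cy"])/c["fy"]*d,-d],-1)
    return (P-E[:3,3])@E[:3,:3]
def ray(n,uv,z):
    c,E=cam(n);uv=np.atleast_2d(np.array(uv,float))
    r=np.stack([(uv[:,0]-c["cx"])/c["fx"],-(uv[:,1]-c["cy"])/c["fy"],-np.ones(len(uv))],-1)@E[:3,:3]
    o=-E[:3,:3].T@E[:3,3];return o+r*((z-o[2])/r[:,2])[:,None]
def proj(n,p):
    c,E=cam(n);q=E[:3,:3]@np.array(p,float)+E[:3,3];return c["cx"]-c["fx"]*q[0]/q[2],c["cy"]+c["fy"]*q[1]/q[2]
def blobs(m,amin=6):
    k,l,s,c=cv2.connectedComponentsWithStats(m.astype(np.uint8));return [(c[i],s[i,4],l==i) for i in range(1,k) if s[i,4]>=amin]
def axis(xy):
    u,s,vt=np.linalg.svd(xy-xy.mean(0),full_matrices=False);return np.degrees(np.arctan2(vt[0,1],vt[0,0]))%180
E
python3 - <<'E'
from h import *
D={n:np.load(f"pics/{n}0.npz") for n in("scene","top")}
for n in D:
    p,d=D[n]["p"],D[n]["d"];h=cv2.cvtColor(p,cv2.COLOR_RGB2HSV);C=cloud(n,d);H,S,V=[h[...,i].astype(int) for i in range(3)]
    X,Y,Z=C[...,0],C[...,1],C[...,2]
    print(n,"cam",-cam(n)[1][:3,:3].T@cam(n)[1][:3,3])
    for nm,m in dict(blue=(H>100)&(H<130)&(S>120),red=((H<5)|(H>174))&(S>150),orange=(H>7)&(H<16)&(S>180),yellow=(H>17)&(H<32)&(S>110)).items():
        for c,a,l in blobs(m&(d>0)):
            q=C[l];print(nm,np.round(c,1),a,"med",np.round(np.median(q,0)),"lo",np.round(q.min(0)),"hi",np.round(q.max(0)))
    # things on bench by height
    for lo,hi,t in((80,105,"captop"),(25,75,"low"),(105,300,"tall")):
        for c,a,l in blobs((Z>lo)&(Z<hi)&(X>300)&(X<900)&(d>0),25):
            q=C[l];print(t,np.round(c,1),a,"mean",np.round(q.mean(0),1),"lo",np.round(q.min(0)),"hi",np.round(q.max(0)))
p=D["top"]["p"][:,:,::-1]
a=cv2.resize(p[245:290,235:345],None,fx=7,fy=7,interpolation=2);b=cv2.resize(p[175:225,185:295],None,fx=5.5,fy=5.5,interpolation=2)
w=max(a.shape[1],b.shape[1]);f=lambda i:cv2.copyMakeBorder(i,0,0,0,w-i.shape[1],0)
cv2.imwrite("pics/crop1.png",np.vstack([f(a),f(b)]))
E
```

```text
scene cam [1185.52829901  199.13653303  512.29561357]
blue [233.5 134.4] 11 med [ -180. -1247.  -318.] lo [-1030. -2154.  -833.] hi [ -145. -1208.  -312.]
blue [271.  162.2] 200 med [ 469. -410.   30.] lo [ -995. -1550.  -821.] hi [ 510. -348.   59.]
blue [313.5 176.4] 235 med [ 454. -269.   30.] lo [ 422. -297.    3.] hi [ 463. -259.   52.]
red [357.5 149.9] 188 med [ 474. -149.  154.] lo [ 448. -170.  140.] hi [ 483. -136.  160.]
red [256.1 201.6] 1935 med [ 629. -318.   21.] lo [ 523. -375.   -2.] hi [ 697. -253.   44.]
red [325. 184.] 70 med [ 505. -204.   58.] lo [ 489. -218.   47.] hi [ 514. -195.   60.]
orange [222.7 251.6] 747 med [ 837. -209.   49.] lo [ 758. -281.    2.] hi [ 853. -198.   94.]
yellow [261.5  35.2] 70 med [ 266. -630.  321.] lo [ 233. -669.  316.] hi [ 280. -579.  325.]
yellow [255.5  39.8] 6 med [ 274. -644.  308.] lo [ 270. -646.  300.] hi [ 281. -640.  312.]
captop [271.3 141. ] 111 mean [ 454.7 -419.3   88.8] lo [ 433. -441.   80.] hi [ 470. -405.   94.]
captop [315.2 154.1] 133 mean [ 442.4 -280.3   89.2] lo [ 420. -301.   80.] hi [ 457. -265.   94.]
ca
[... 6050 characters left out ...]
.6  52.3] lo [449. 247.  25.] hi [460. 276.  75.]
low [ 36.5 277.2] 332 mean [422.  234.1  50.3] lo [384. 209.  25.] hi [460. 263.  75.]
low [259.8 266.4] 138 mean [ 444.9 -285.7   51.2] lo [ 411. -309.   26.] hi [ 458. -261.   73.]
low [ 10.8 280.2] 613 mean [414.4 299.1  43.4] lo [384. 272.  25.] hi [453. 313.  74.]
tall [491.7  31.8] 44 mean [ 883.6 -706.8  270.9] lo [ 869. -727.  234.] hi [ 897. -695.  300.]
tall [ 77.4 150.2] 31375 mean [695.   75.  189.5] lo [484. -62. 105.] hi [900. 240. 199.]
tall [355.4 129.6] 3732 mean [ 722.6 -472.9  213.8] lo [ 720. -632.  105.] hi [ 876. -320.  300.]
tall [197.3 266.1] 860 mean [ 458.4 -159.3  145. ] lo [ 388. -187.  105.] hi [ 492. -124.  215.]
```

View pics/crop1.png

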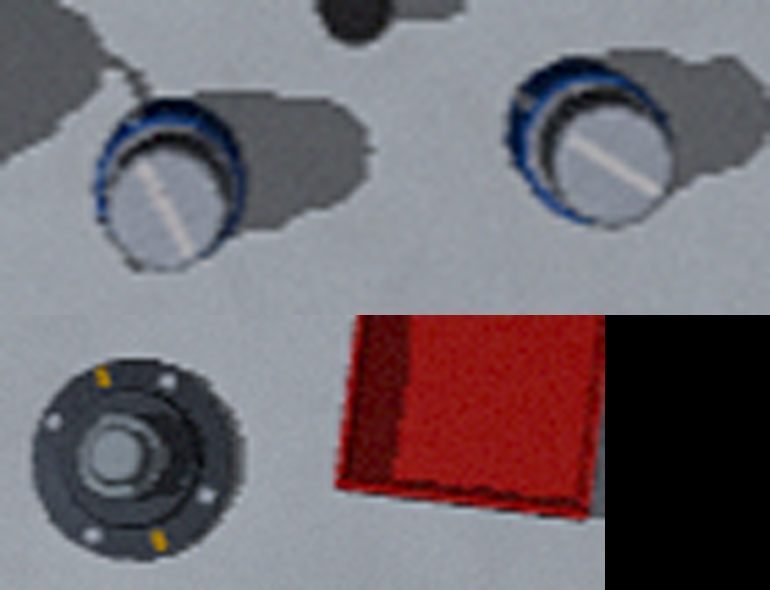

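The crop shows both blue caps: left with its line from (140,165) to (190,250), about 30° world yaw; right with its line from (570,140) to (655,190), about 60°. The gauge below has yellow marks at (103,377) and (159,541), which puts its x-axis at about 19°. The orange part is left alone.

Measured positions:
- Cap A: (434,-284)
- Cap B: (447,-423)
- Gauge: (599,-161)
- Tray: (633,-314)

```bash
cat > go.py <<'E'
import sys,numpy as np
from rig import robot
from scipy.spatial.transform import Rotation as R
s=robot.read_state();M=s["ee_rot"];p=s["position"]
yaw=np.degrees(np.arctan2(M[1,0],M[0,0]))
print("t %.2f p %s yaw %.1f F %s Mz %.2f op %.2f g %.1f q7 %.2f"%(s["time"],np.round(p,1),yaw,np.round(s["contact_force"],1),s["moment"][2],s["opening"],s["grasp_force"],s["q"][6]),"tilt",np.round(M[:2,2],3))
for a in sys.argv[1:]:
    x,y,z,w=map(float,a.split(","));c,n=np.cos(np.radians(w)),np.sin(np.radians(w))
    T=np.array([[c,n,0],[n,-c,0],[0,0,-1]])
    print(a,"shift mm",np.round(M.T@(np.array([x,y,z])-p),1),"rot",np.round(R.from_matrix(M.T@T).as_rotvec(),3))
E
python3 go.py 434,-284,180,100 434,-284,55,100
```

```text
t 0.10 p [ 231.  -606.9  225.8] yaw 20.8 F [-0.9  0.  -0.3] Mz 0.00 op 1.00 g 0.0 q7 -0.21 tilt [-0.001  0.002]
434,-284,180,100 shift mm [ 304.6 -229.4   46.2] rot [-1.000e-03 -1.000e-03 -1.382e+00]
434,-284,55,100 shift mm [ 304.6 -229.2  171.2] rot [-1.000e-03 -1.000e-03 -1.382e+00]
```

```bash
python3 -m jog '0.030 -0.023 0 0 0 -0.115; 0.061 -0.046 0 0 0 -0.23; 0.092 -0.069 0 0 0 -0.345; 0.122 -0.092 0 0 0 -0.46; 0.153 -0.115 0 0 0 -0.575; 0.183 -0.138 0 0 0 -0.69; 0.214 -0.161 0.010 0 0 -0.805; 0.244 -0.184 0.020 0 0 -0.92; 0.275 -0.207 0.030 0 0 -1.035; 0.305 -0.229 0.040 0 0 -1.15' 70; python3 go.py 434,-284,150,100
```

```text
time: 0.93
position: [435.3, -283.1, 186.3]
ee_rot: [[0.051, 0.999, -0.0], [0.999, -0.051, -0.0], [-0.0, -0.0, -1.0]]
contact_force: [-0.0, -0.3, -0.1]
opening: 0.699
grasp_force: 0.0
t 0.93 p [ 435.3 -283.1  186.3] yaw 87.1 F [-0.  -0.3 -0.1] Mz -0.05 op 0.70 g 0.0 q7 0.18 tilt [-0. -0.]
434,-284,150,100 shift mm [-0.9 -1.2 36.3] rot [-0.     0.    -0.226]
```

```bash
python3 -m jog '0 0 0.012 0 0 -0.1; -0.001 -0.001 0.030 0 0 -0.2; -0.001 -0.001 0.048 0 0 -0.226; -0.001 -0.001 0.066 0 0 -0.226; -0.001 -0.001 0.084 0 0 -0.226; -0.001 -0.001 0.102 0 0 -0.226; -0.001 -0.001 0.115 0 0 -0.226; -0.001 -0.001 0.125 0 0 -0.226; -0.001 -0.001 0.131 0 0 -0.226; -0.001 -0.001 0.131 0 0 -0.226'; python3 -m jog '0 0 0 0 0 0; 0 0 0 0 0 0; 0 0 0 0 0 0; 0 0 0 0 0 0; 0 0 0 0 0 0; 0 0 0 0 0 0; 0 0 0 0 0 0; 0 0 0 0 0 0; 0 0 0 0 0 0; 0 0 0 0 0 0' 0 40; python3 go.py
```

```text
time: 1.77
position: [433.2, -285.4, 54.7]
ee_rot: [[-0.168, 0.986, -0.001], [0.986, 0.168, 0.001], [0.001, -0.001, -1.0]]
contact_force: [0.4, -0.4, -0.2]
opening: 0.698
grasp_force: 0.0
time: 2.6
position: [434.3, -286.2, 56.3]
ee_rot: [[-0.168, 0.986, 0.001], [0.986, 0.168, -0.001], [-0.001, 0.001, -1.0]]
contact_force: [-0.7, -0.1, 5.6]
opening: 0.406
grasp_force: 40.0
t 2.60 p [ 434.3 -286.2   56.3] yaw 99.7 F [-0.7 -0.1  5.6] Mz -0.01 op 0.41 g 40.0 q7 0.23 tilt [ 0.001 -0.001]
```

```bash
python3 -m jog '0 0 -0.01 0 0 0; 0 0 -0.03 0 0 0; 0 0 -0.05 0 0 0; 0 0 -0.07 0 0 0; 0 0 -0.09 0 0 0; 0 0 -0.105 0 0 0; 0 0 -0.11 0 0 0; 0 0 -0.11 0 0 0; 0 0 -0.11 0 0 0; 0 0 -0.11 0 0 0'; python3 go.py 599,-161,166,133
```

```text
time: 3.43
position: [432.8, -285.5, 164.6]
ee_rot: [[-0.168, 0.986, -0.002], [0.986, 0.168, 0.001], [0.001, -0.002, -1.0]]
contact_force: [0.2, 0.8, -3.3]
opening: 0.409
grasp_force: 40.0
t 3.43 p [ 432.8 -285.5  164.6] yaw 99.7 F [ 0.2  0.8 -3.3] Mz -0.03 op 0.41 g 40.0 q7 0.36 tilt [-0.002  0.001]
599,-161,166,133 shift mm [ 94.7 184.8  -1.5] rot [-0.001 -0.002 -0.582]
```

```bash
python3 -m jog '0.01 0.02 0 0 0 -0.06; 0.021 0.041 0 0 0 -0.13; 0.033 0.064 0 0 0 -0.2; 0.045 0.087 0 0 0 -0.27; 0.057 0.110 0 0 0 -0.34; 0.069 0.134 0 0 0 -0.41; 0.081 0.158 0 0 0 -0.48; 0.089 0.174 0 0 0 -0.54; 0.095 0.185 0 0 0 -0.582; 0.095 0.185 0 0 0 -0.582'; python3 go.py
python3 - <<'E'
from h import *
p,d=robot.snapshot("top");np.savez("pics/top1.npz",p=p,d=d)
p2,d2=robot.snapshot("scene")
a=cv2.resize(p[140:240,150:270][:,:,::-1],(480,400),interpolation=2)
b=cv2.resize(p2[60:240,240:420][:,:,::-1],(400,400),interpolation=2)
cv2.imwrite("pics/v1.png",cv2.resize(np.hstack([a,b]),(800,364)))
E
```

```text
time: 4.27
position: [601.4, -157.7, 164.6]
ee_rot: [[-0.686, 0.727, -0.0], [0.727, 0.686, 0.003], [0.002, 0.002, -1.0]]
contact_force: [0.0, 0.6, -1.9]
opening: 0.404
grasp_force: 40.0
t 4.27 p [ 601.4 -157.7  164.6] yaw 133.3 F [ 0.   0.6 -1.9] Mz 0.01 op 0.40 g 40.0 q7 0.53 tilt [-0.     0.003]
```

View pics/v1.png

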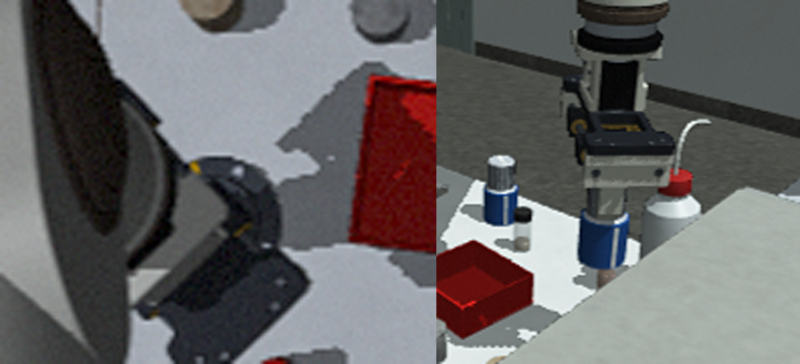

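The top view of the gauge is now hidden by the wrist. In the scene view the cap hangs upright at about (603,240), clear of the bottle. I'll cross-check the gauge centre and how the cap sits in the grip.

```bash
cat > chk.py <<'E'
from h import *
def blue(p,near,n="scene"):
    h=cv2.cvtColor(p,cv2.COLOR_RGB2HSV).astype(int);m=(h[...,0]>100)&(h[...,0]<130)&(h[...,1]>100)
    l=min(blobs(m,40),key=lambda b:np.hypot(*(b[0]-near)))[2];v,u=np.nonzero(l)
    q=np.array([[np.sort(u[v==r])[0],np.sort(u[v==r])[-1]] for r in range(v.min(),v.max()+1)])
    return (q.mean(1)),v.min(),v.max()
def lat(n,p,xy,z0):
    """mean axis column of the blue body, measured minus predicted, in mm lateral; bottom row likewise"""
    a=np.array(proj(n,[*xy,z0+25]));q,v0,v1=blue(p,a,n)
    E=cam(n)[1];dist=-(E[:3,:3]@np.array([*xy,z0+25])+E[:3,3])[2];c=cam(n)[0]
    k=(np.arange(v0,v1+1)>v0+6)&(np.arange(v0,v1+1)<v1-6)
    fr=E[1,:2]*0-E[2,:2];fr/=np.hypot(*fr)
    bot=proj(n,[*(np.array(xy)-25*fr),z0])[1]
    return (np.median(q[k])-a[0])*dist/c["fx"],(v1+.5-bot)*dist/c["fx"]
E
python3 - <<'E'
from chk import *
s=np.load("pics/scene0.npz")["p"];t=np.load("pics/top0.npz");d=t["d"];C=cloud("top",d)
for xy in((433.8,-284.1),(446.7,-422.9)):print("init",xy,np.round(lat("scene",s,xy,0),1))
p,_=robot.snapshot("scene");st=robot.read_state();x=st["position"];print("held",np.round(lat("scene",p,x[:2],x[2]-55),1),x)
m=(C[...,2]>45)&(np.hypot(C[...,0]-599,C[...,1]+161)<30)
for z in(46,49):
  mm=m&(C[...,2]>z);v,u=np.nonzero(mm);print("stud",mm.sum(),ray("top",[[u.mean(),v.mean()]],52))
print("marks",ray("top",[[208.35,200.55]],10))
for xy,uv in(((0,0),(258.7,273.9)),((0,0),(322.3,267.7))):print("captop",ray("top",[uv],92))
E
```

```text
init (433.8, -284.1) [-1.3 -0.9]
init (446.7, -422.9) [-1.  -1.2]
held [2.3 1. ] [ 598.87791427 -162.06960271  164.72995535]
stud 127 [[ 598.89455725 -162.32714005   52.        ]]
stud 100 [[ 598.7672679  -161.67497569   52.        ]]
marks [[ 599.037193   -160.16907241   10.        ]]
captop [[ 433.77860262 -284.06232547   92.        ]]
captop [[ 446.62162177 -422.97719424   92.        ]]
```

```bash
python3 -m jog '-0.001 0 0.010 0 0 0; -0.003 0 0.022 0 0 0; -0.003 0 0.034 0 0 0; -0.003 0 0.044 0 0 0; -0.003 0 0.050 0 0 0; -0.003 0 0.053 0 0 0; -0.003 0 0.055 0 0 0; -0.003 0 0.057 0 0 0; -0.003 0 0.059 0 0 0; -0.003 0 0.061 0 0 0'; python3 go.py; python3 -c "
from chk import *
p,_=robot.snapshot('scene');x=robot.read_state()['position'];print(lat('scene',p,x[:2],x[2]-56))"; python3 go.py 599,-161.5,85,133
```

```text
time: 5.25
position: [602.7, -163.3, 105.1]
ee_rot: [[-0.682, 0.731, 0.001], [0.731, 0.682, -0.0], [-0.001, 0.001, -1.0]]
contact_force: [0.0, 0.7, -1.6]
opening: 0.405
grasp_force: 40.0
t 5.25 p [ 602.7 -163.3  105.1] yaw 133.0 F [ 0.   0.7 -1.6] Mz -0.01 op 0.41 g 40.0 q7 0.49 tilt [ 0.001 -0.   ]
(np.float64(-4.663406749067795), np.float64(-11.401180255387828))
t 5.30 p [ 602.3 -163.2  104.6] yaw 133.0 F [-0.8  0.4 -2.6] Mz -0.01 op 0.41 g 40.0 q7 0.49 tilt [ 0. -0.]
599,-161.5,85,133 shift mm [ 3.6 -1.2 19.6] rot [0.    0.    0.001]
```

```bash
python3 -m jog '0 -0.001 0.002 0 0 0; 0 -0.001 0.004 0 0 0; 0 -0.001 0.006 0 0 0; 0 -0.001 0.008 0 0 0; 0 -0.001 0.010 0 0 0; 0 -0.001 0.012 0 0 0; 0 -0.001 0.014 0 0 0; 0 -0.001 0.016 0 0 0; 0 -0.001 0.017 0 0 0; 0 -0.001 0.017 0 0 0'; python3 go.py
```

```text
time: 6.13
position: [601.3, -163.9, 87.4]
ee_rot: [[-0.682, 0.731, -0.0], [0.731, 0.682, 0.0], [0.0, -0.0, -1.0]]
contact_force: [0.6, 0.2, -1.9]
opening: 0.403
grasp_force: 40.0
t 6.13 p [ 601.3 -163.9   87.4] yaw 133.0 F [ 0.6  0.2 -1.9] Mz -0.01 op 0.40 g 40.0 q7 0.48 tilt [-0.  0.]
```

```bash
python3 -m jog '0 0 0.0005 0 0 0; 0 0 0.001 0 0 0; 0 0 0.0015 0 0 0; 0 0 0.002 0 0 0; 0 0 0.0025 0 0 0; 0 0 0.003 0 0 0; 0 0 0.0035 0 0 0; 0 0 0.004 0 0 0; 0 0 0.004 0 0 0; 0 0 0.004 0 0 0'; python3 go.py
```

```text
time: 6.97
position: [601.6, -164.0, 83.9]
ee_rot: [[-0.682, 0.731, 0.0], [0.731, 0.682, -0.0], [-0.0, 0.0, -1.0]]
contact_force: [-0.4, 0.4, -0.0]
opening: 0.403
grasp_force: 40.0
t 6.97 p [ 601.6 -164.    83.9] yaw 133.0 F [-0.4  0.4 -0. ] Mz -0.04 op 0.40 g 40.0 q7 0.48 tilt [ 0. -0.]
```

```bash
python3 -m jog '0 0 0.0004 0 0 0.09; 0 0 0.0008 0 0 0.18; 0 0 0.0013 0 0 0.27; 0 0 0.0017 0 0 0.36; 0 0 0.0021 0 0 0.45; 0 0 0.0026 0 0 0.54; 0 0 0.0030 0 0 0.63; 0 0 0.0034 0 0 0.72; 0 0 0.0039 0 0 0.81; 0 0 0.0042 0 0 0.87'; python3 go.py
```

```text
time: 7.8
position: [601.2, -164.2, 80.3]
ee_rot: [[0.123, 0.992, -0.001], [0.992, -0.123, -0.001], [-0.001, -0.001, -1.0]]
contact_force: [-3.6, -0.5, 6.6]
opening: 0.41
grasp_force: 40.0
t 7.80 p [ 601.2 -164.2   80.3] yaw 82.9 F [-3.6 -0.5  6.6] Mz 0.03 op 0.41 g 40.0 q7 -0.29 tilt [-0.001 -0.001]
```

```bash
python3 -m jog '0 -0.001 0 0 0 0.05; 0 -0.0015 0.0003 0 0 0.12; 0 -0.002 0.0006 0 0 0.19; 0 -0.002 0.0009 0 0 0.26; 0 -0.0025 0.0013 0 0 0.33; 0 -0.0025 0.0016 0 0 0.40; 0 -0.003 0.0019 0 0 0.47; 0 -0.003 0.0022 0 0 0.54; 0 -0.003 0.0025 0 0 0.60; 0 -0.003 0.0028 0 0 0.66'; python3 go.py
```

```text
time: 8.63
position: [600.0, -163.6, 80.1]
ee_rot: [[0.704, 0.71, 0.003], [0.71, -0.704, -0.002], [0.001, 0.003, -1.0]]
contact_force: [-6.0, 0.3, 20.7]
opening: 0.407
grasp_force: 40.0
t 8.63 p [ 600.  -163.6   80.1] yaw 45.2 F [-6.   0.3 20.7] Mz 0.24 op 0.41 g 40.0 q7 -0.86 tilt [ 0.003 -0.002]
```

Cap A stopped with its rim about 6 mm above the shoulder, with the reaction rising. I'll regrip it centred and harder to confirm that it really binds there.

```bash
python3 -m jog '0 0 -0.002 0 0 0; 0 0 -0.002 0 0 0; 0 0 -0.002 0 0 0; 0 0 -0.002 0 0 -0.1; 0 0 -0.002 0 0 -0.22; 0 0 -0.002 0 0 -0.34; 0 0 -0.002 0 0 -0.46; 0 0 -0.002 0 0 -0.58; 0 0 -0.002 0 0 -0.70; 0 0 -0.002 0 0 -0.82' 65; python3 go.py 599.3,-161.6,80,133
python3 - <<'E'
from h import *
p2,d2=robot.snapshot("scene");cv2.imwrite("pics/v2.png",cv2.resize(p2[100:220,270:430][:,:,::-1],(800,600),interpolation=2))
E
```

```text
time: 9.47
position: [598.4, -163.5, 78.3]
ee_rot: [[-0.047, 0.999, -0.0], [0.999, 0.047, 0.001], [0.001, -0.0, -1.0]]
contact_force: [0.2, -0.0, -0.1]
opening: 0.649
grasp_force: 0.0
t 9.47 p [ 598.4 -163.5   78.3] yaw 92.7 F [ 0.2 -0.  -0.1] Mz 0.02 op 0.65 g 0.0 q7 -0.14 tilt [-0.     0.001]
599.3,-161.6,80,133 shift mm [ 1.8  1.  -1.7] rot [-0.    -0.001 -0.703]
```

View pics/v2.png

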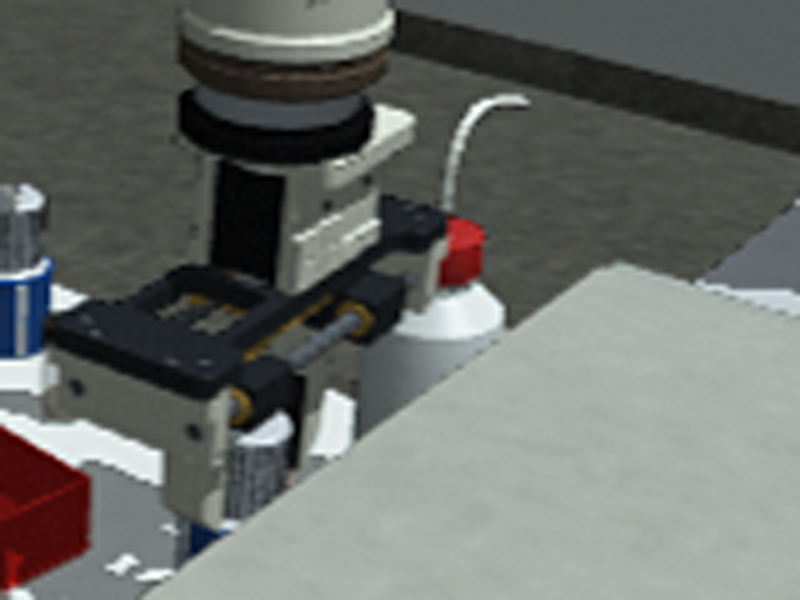

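The picture shows the open fingers around the cap's neck at about (260,450). The gripper end comes near the bottle's red cap at (462,250) but is well in front of it.

```bash
python3 -m jog '0.0005 0 -0.001 0 0 -0.1; 0.001 0.001 -0.0015 0 0 -0.2; 0.0015 0.001 -0.0015 0 0 -0.32; 0.0015 0.001 -0.0015 0 0 -0.44; 0.0015 0.001 -0.0015 0 0 -0.56; 0.0015 0.001 -0.0015 0 0 -0.65; 0.0015 0.001 -0.0015 0 0 -0.70; 0.0015 0.001 -0.0015 0 0 -0.70; 0.0015 0.001 -0.0015 0 0 -0.70; 0.0015 0.001 -0.0015 0 0 -0.70'; python3 -m jog '0 0 0 0 0 0; 0 0 0 0 0 0; 0 0 0 0 0 0; 0 0 0 0 0 0; 0 0 0 0 0 0; 0 0 0 0 0 0; 0 0 0 0 0 0.05; 0 0 0.0003 0 0 0.12; 0 0 0.0006 0 0 0.19; 0 0 0.0009 0 0 0.26' 0 60; python3 go.py
```

```text
time: 10.35
position: [599.4, -162.0, 80.0]
ee_rot: [[-0.673, 0.74, -0.0], [0.74, 0.673, 0.0], [0.0, 0.0, -1.0]]
contact_force: [0.1, -0.2, -0.2]
opening: 0.649
grasp_force: 0.0
time: 11.18
position: [599.4, -162.2, 80.2]
ee_rot: [[-0.462, 0.887, -0.0], [0.887, 0.462, -0.001], [-0.001, -0.001, -1.0]]
contact_force: [-2.9, 0.5, 9.5]
opening: 0.402
grasp_force: 60.0
t 11.18 p [ 599.4 -162.2   80.2] yaw 117.5 F [-2.9  0.5  9.5] Mz 1.11 op 0.40 g 60.0 q7 0.23 tilt [-0.    -0.001]
```

```bash
python3 -m jog '0 0 0.0004 0 0 0.09; 0 0 0.0008 0 0 0.18; 0 0 0.0013 0 0 0.27; 0 0 0.0017 0 0 0.36; 0 0 0.0017 0 0 0.45; 0 0 0.0017 0 0 0.54; 0 0 0.0017 0 0 0.63; 0 0 0.0017 0 0 0.72; 0 0 0.0017 0 0 0.81; 0 0 0.0017 0 0 0.87'; python3 go.py
```

```text
time: 12.02
position: [600.4, -160.7, 79.9]
ee_rot: [[0.379, 0.925, 0.002], [0.925, -0.379, -0.001], [-0.0, 0.002, -1.0]]
contact_force: [-2.4, 3.1, 11.6]
opening: 0.41
grasp_force: 60.1
t 12.02 p [ 600.4 -160.7   79.9] yaw 67.7 F [-2.4  3.1 11.6] Mz 1.39 op 0.41 g 60.1 q7 -0.52 tilt [ 0.002 -0.001]
```

Confirmed: cap A binds, with the moment up to 1.4 N m and no further descent at a rim height of about 6 mm. It is the faulty one, so I'm unscrewing it.

```bash
python3 -m jog '0 0 -0.001 0 0 -0.125; 0 0 -0.0018 0 0 -0.25; 0 0 -0.0024 0 0 -0.375; 0 0 -0.003 0 0 -0.5; 0 0 -0.0036 0 0 -0.625; 0 0 -0.0042 0 0 -0.75; 0 0 -0.0048 0 0 -0.87; 0 0 -0.0054 0 0 -0.99; 0 0 -0.006 0 0 -1.11; 0 0 -0.0066 0 0 -1.23'; python3 go.py
```

```text
time: 12.85
position: [598.9, -161.1, 82.9]
ee_rot: [[-0.749, 0.662, -0.001], [0.662, 0.749, 0.002], [0.002, 0.001, -1.0]]
contact_force: [2.9, 2.4, -9.7]
opening: 0.403
grasp_force: 60.0
t 12.85 p [ 598.9 -161.1   82.9] yaw 138.5 F [ 2.9  2.4 -9.7] Mz -0.04 op 0.40 g 60.0 q7 0.56 tilt [-0.001  0.002]
```

```bash
python3 -m jog '0 0 -0.0007 0 0 0; 0 0 -0.0014 0 0 0; 0 0 -0.002 0 0 0; 0 0 -0.0026 0 0 0; 0 0 -0.0032 0 0 0; 0 0 -0.0038 0 0 0; 0 0 -0.004 0 0 0; 0 0 -0.004 0 0 0; 0 0 -0.004 0 0 0; 0 0 -0.004 0 0 0'; python3 go.py
```

```text
time: 13.68
position: [597.8, -160.4, 83.7]
ee_rot: [[-0.743, 0.669, -0.003], [0.669, 0.743, 0.004], [0.005, 0.001, -1.0]]
contact_force: [9.7, 2.5, -32.4]
opening: 0.401
grasp_force: 60.0
t 13.68 p [ 597.8 -160.4   83.7] yaw 138.0 F [  9.7   2.5 -32.4] Mz 0.16 op 0.40 g 60.0 q7 0.55 tilt [-0.003  0.004]
```

Not free yet, so one more regrip and another ccw stroke.

```bash
python3 -m jog '0 0 0.002 0 0 0; 0 0 0.0035 0 0 0; 0 0 0.0045 0 0 0; 0 0 0.0045 0 0 0; 0 0 0.0045 0 0 0; 0 0 0.0045 0 0 0; 0 0 0.0045 0 0 0; 0 0 0.0045 0 0 0; 0 0 0.0045 0 0 0; 0 0 0.0045 0 0 0'; python3 -m jog '0 0 0 0 0 0; 0 0 0 0 0 0; 0 0 0 0 0 0.12; 0 0 0 0 0 0.24; 0 0 0 0 0 0.36; 0 0 0 0 0 0.48; 0 0 0 0 0 0.6; 0 0 0 0 0 0.72; 0 0 0 0 0 0.84; 0 0 0 0 0 0.96' 65; python3 go.py 599.3,-161.6,82,80
```

```text
time: 14.52
position: [598.5, -161.1, 83.2]
ee_rot: [[-0.745, 0.667, -0.002], [0.667, 0.745, 0.001], [0.002, -0.0, -1.0]]
contact_force: [0.5, 6.7, -13.0]
opening: 0.404
grasp_force: 60.0
time: 15.35
position: [601.1, -164.0, 86.0]
ee_rot: [[0.126, 0.992, 0.004], [0.992, -0.126, -0.003], [-0.003, 0.004, -1.0]]
contact_force: [-0.6, -0.2, -0.3]
opening: 0.649
grasp_force: 0.0
t 15.35 p [ 601.1 -164.    86. ] yaw 82.8 F [-0.6 -0.2 -0.3] Mz 0.00 op 0.65 g 0.0 q7 -0.29 tilt [ 0.004 -0.003]
599.3,-161.6,82,80 shift mm [ 2.2 -2.1  4. ] rot [0.004 0.002 0.048]
```

```bash
python3 -m jog '0.001 -0.001 0.001 0 0 0.05; 0.002 -0.002 0.002 0 0 0.1; 0.002 -0.002 0.003 0 0 0.15; 0.002 -0.002 0.004 0 0 0.15; 0.002 -0.002 0.004 0 0 0.15; 0.002 -0.002 0.004 0 0 0.15; 0.002 -0.002 0.004 0 0 0.15; 0.002 -0.002 0.004 0 0 0.15; 0.002 -0.002 0.004 0 0 0.15; 0.002 -0.002 0.004 0 0 0.15' ; python3 -m jog '0 0 0 0 0 0; 0 0 0 0 0 0; 0 0 0 0 0 0; 0 0 0 0 0 0; 0 0 0 0 0 0; 0 0 0 0 0 0; 0 0 0 0 0 0; 0 0 0 0 0 -0.1; 0 0 -0.0005 0 0 -0.2; 0 0 -0.001 0 0 -0.3' 0 60; python3 go.py;  python3 -m jog '0 0 -0.0005 0 0 -0.1; 0 0 -0.001 0 0 -0.2; 0 0 -0.0015 0 0 -0.3; 0 0 -0.002 0 0 -0.4; 0 0 -0.0025 0 0 -0.5; 0 0 -0.003 0 0 -0.6; 0 0 -0.0035 0 0 -0.68; 0 0 -0.004 0 0 -0.75; 0 0 -0.0045 0 0 -0.75; 0 0 -0.005 0 0 -0.75'; python3 go.py
```

```text
time: 16.18
position: [597.7, -159.9, 79.7]
ee_rot: [[0.266, 0.964, 0.0], [0.964, -0.266, 0.0], [0.0, 0.0, -1.0]]
contact_force: [0.0, 0.6, -0.3]
opening: 0.651
grasp_force: 0.0
time: 17.02
position: [597.5, -159.8, 80.5]
ee_rot: [[-0.036, 0.999, -0.0], [0.999, 0.036, -0.0], [0.0, -0.0, -1.0]]
contact_force: [1.3, 0.4, -2.2]
opening: 0.407
grasp_force: 59.7
t 17.02 p [ 597.5 -159.8   80.5] yaw 92.1 F [ 1.3  0.4 -2.2] Mz -0.05 op 0.41 g 59.7 q7 -0.16 tilt [-0. -0.]
time: 17.85
position: [596.9, -159.8, 85.1]
ee_rot: [[-0.702, 0.712, -0.002], [0.712, 0.702, 0.001], [0.002, -0.001, -1.0]]
contact_force: [0.7, -0.2, -2.4]
opening: 0.406
grasp_force: 59.7
t 17.85 p [ 596.9 -159.8   85.1] yaw 134.6 F [ 0.7 -0.2 -2.4] Mz 0.04 op 0.41 g 59.7 q7 0.49 tilt [-0.002  0.001]
```

```bash
python3 -m jog '0 0 -0.001 0 0 0; 0 0 -0.002 0 0 0; 0 0 -0.003 0 0 0; 0 0 -0.004 0 0 0; 0 0 -0.005 0 0 0; 0 0 -0.006 0 0 0; 0 0 -0.007 0 0 0; 0 0 -0.008 0 0 0; 0 0 -0.008 0 0 0; 0 0 -0.008 0 0 0'; python3 go.py
```

```text
time: 18.68
position: [597.8, -159.8, 93.8]
ee_rot: [[-0.704, 0.71, 0.0], [0.71, 0.704, -0.0], [-0.0, 0.0, -1.0]]
contact_force: [0.3, -0.4, -1.3]
opening: 0.405
grasp_force: 59.7
t 18.68 p [ 597.8 -159.8   93.8] yaw 134.8 F [ 0.3 -0.4 -1.3] Mz -0.00 op 0.40 g 59.7 q7 0.50 tilt [ 0. -0.]
```

```bash
python3 -m jog '0 0 -0.010 0 0 0; 0 0 -0.025 0 0 0; 0 0 -0.040 0 0 0; 0 0 -0.055 0 0 0; 0 0 -0.065 0 0 0; 0 0 -0.070 0 0 0; 0 0 -0.070 0 0 0; 0 0 -0.070 0 0 0; 0 0 -0.070 0 0 0; 0 0 -0.070 0 0 0'; python3 go.py 633,-314,162,110
python3 - <<'E'
from h import *
C=cloud("top",np.load("pics/top0.npz")["d"]);p=np.load("pics/top0.npz")["p"];h=cv2.cvtColor(p,cv2.COLOR_RGB2HSV).astype(int)
m=((h[...,0]<5)|(h[...,0]>174))&(h[...,1]>150)&(C[...,2]>36)&(np.hypot(C[...,0]-633,C[...,1]+314)<90)
print(cv2.minAreaRect(C[m][:,:2].astype(np.float32)))
E
```

```text
time: 19.52
position: [597.0, -159.9, 162.8]
ee_rot: [[-0.704, 0.71, -0.002], [0.71, 0.704, 0.0], [0.001, -0.001, -1.0]]
contact_force: [-0.1, -0.7, -2.6]
opening: 0.405
grasp_force: 59.7
t 19.52 p [ 597.  -159.9  162.8] yaw 134.7 F [-0.1 -0.7 -2.6] Mz -0.07 op 0.41 g 59.7 q7 0.55 tilt [-0.002  0.   ]
633,-314,162,110 shift mm [-134.8  -82.9    0.7] rot [-0.001 -0.001  0.432]
((621.1843872070312, -312.4479064941406), (108.4114990234375, 129.7037811279297), 82.19585418701172)
```

```bash
python3 -m jog '-0.015 -0.009 0 0 0 0.05; -0.032 -0.020 0 0 0 0.1; -0.049 -0.030 0 0 0 0.15; -0.066 -0.041 0 0 0 0.2; -0.084 -0.052 0 0 0 0.25; -0.102 -0.063 0 0 0 0.3; -0.118 -0.073 0 0 0 0.35; -0.130 -0.080 0 0 0 0.4; -0.135 -0.083 0 0 0 0.43; -0.135 -0.083 0 0 0 0.43'; python3 -m jog '0 0 0.01 0 0 0; 0 0 0.023 0 0 0; 0 0 0.036 0 0 0; 0 0 0.049 0 0 0; 0 0 0.062 0 0 0; 0 0 0.075 0 0 0; 0 0 0.085 0 0 0; 0 0 0.092 0 0 0; 0 0 0.096 0 0 0; 0 0 0.098 0 0 0';python3 go.py 632,-314,60,110
```

```text
time: 20.35
position: [633.3, -313.0, 162.4]
ee_rot: [[-0.343, 0.939, -0.002], [0.939, 0.343, 0.003], [0.004, -0.001, -1.0]]
contact_force: [0.6, 0.3, -2.0]
opening: 0.402
grasp_force: 59.7
time: 21.18
position: [633.5, -313.6, 64.9]
ee_rot: [[-0.344, 0.939, -0.001], [0.939, 0.344, 0.001], [0.001, -0.001, -1.0]]
contact_force: [-2.4, 4.3, 0.2]
opening: 0.403
grasp_force: 59.7
t 21.18 p [ 633.5 -313.6   64.9] yaw 110.1 F [-2.4  4.3  0.2] Mz 0.37 op 0.40 g 59.7 q7 0.36 tilt [-0.001  0.001]
632,-314,60,110 shift mm [ 0.1 -1.5  4.9] rot [-0.001 -0.001  0.002]
```

```bash
python3 -m jog '0 0 0 0 0 0; 0 0 0 0 0 0; 0 0 0 0 0 0; 0 0 0.0005 0 0 0; 0 0 0.001 0 0 0; 0 0 0.0015 0 0 0; 0 0 0.002 0 0 0; 0 0 0.0025 0 0 0; 0 0 0.003 0 0 0; 0 0 0.003 0 0 0';python3 go.py;python3 - <<'E'
from h import *
p2,d2=robot.snapshot("scene");p,d=robot.snapshot("top")
a=cv2.resize(p2[110:250,200:340][:,:,::-1],(400,400),interpolation=2);b=cv2.resize(p[130:270,210:350][:,:,::-1],(400,400),interpolation=2);cv2.imwrite("pics/v3.png",np.hstack([a,b]))
E
```

```text
time: 22.02
position: [634.5, -313.5, 63.9]
ee_rot: [[-0.345, 0.939, 0.001], [0.939, 0.345, 0.0], [-0.0, 0.001, -1.0]]
contact_force: [-3.7, 5.8, 0.6]
opening: 0.408
grasp_force: 59.7
t 22.02 p [ 634.5 -313.5   63.9] yaw 110.2 F [-3.7  5.8  0.6] Mz 0.47 op 0.41 g 59.7 q7 0.36 tilt [0.001 0.   ]
```

View pics/v3.png

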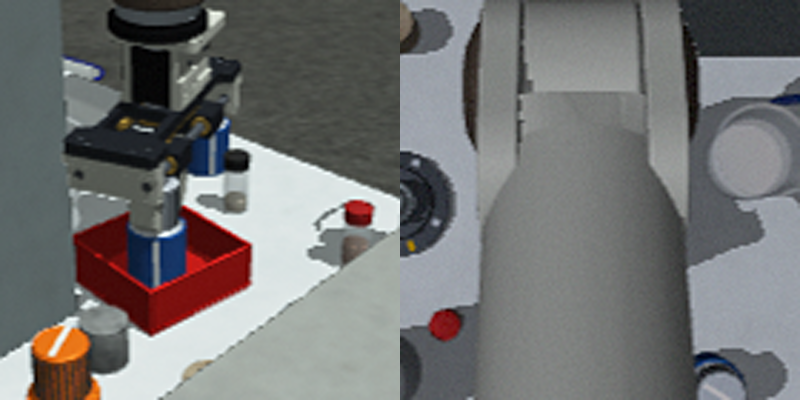

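The scene view shows the cap at (157,250), inside the tray near its centre. The gripper's far end touches the grey box corner lightly, at about 6 N. I'm turning counterclockwise away from it before lowering.

```bash
python3 -m jog '0 -0.001 0 0 0 -0.1; 0 -0.003 0 0 0 -0.2; 0 -0.004 0 0 0 -0.3; 0 -0.004 0 0 0 -0.4; 0 -0.004 0 0 0 -0.5; 0 -0.004 0 0 0 -0.6; 0 -0.004 0 0 0 -0.6; 0 -0.004 0.001 0 0 -0.6; 0 -0.004 0.002 0 0 -0.6; 0 -0.004 0.002 0 0 -0.6';python3 go.py
```

```text
time: 22.95
position: [630.1, -316.2, 60.8]
ee_rot: [[-0.812, 0.583, 0.0], [0.583, 0.812, -0.001], [-0.001, -0.001, -1.0]]
contact_force: [0.5, 0.4, -2.6]
opening: 0.402
grasp_force: 59.7
t 22.95 p [ 630.1 -316.2   60.8] yaw 144.3 F [ 0.5  0.4 -2.6] Mz 0.02 op 0.40 g 59.7 q7 0.89 tilt [ 0.    -0.001]
```

Free now. Lowering to contact, then releasing.

```bash
python3 -m jog '0 0 0.0005 0 0 0; 0 0 0.001 0 0 0; 0 0 0.0015 0 0 0; 0 0 0.002 0 0 0; 0 0 0.0025 0 0 0; 0 0 0.003 0 0 0; 0 0 0.003 0 0 0; 0 0 0.003 0 0 0; 0 0 0.003 0 0 0; 0 0 0.003 0 0 0';python3 go.py
```

```text
time: 23.78
position: [630.6, -316.0, 60.4]
ee_rot: [[-0.814, 0.581, 0.001], [0.581, 0.814, -0.002], [-0.002, -0.001, -1.0]]
contact_force: [-5.5, 0.8, 11.2]
opening: 0.402
grasp_force: 59.7
t 23.78 p [ 630.6 -316.    60.4] yaw 144.5 F [-5.5  0.8 11.2] Mz -0.08 op 0.40 g 59.7 q7 0.89 tilt [ 0.001 -0.002]
```

```bash
python3 -m jog '0 0 -0.0015 0 0 0; 0 0 -0.0015 0 0 0; 0 0 -0.0015 0 0 0; 0 0 -0.0015 0 0 0; 0 0 -0.006 0 0 0; 0 0 -0.015 0 0 0; 0 0 -0.030 0 0 0; 0 0 -0.055 0 0 0; 0 0 -0.080 0 0 0; 0 0 -0.105 0 0 0' 65;python3 go.py 446.7,-423,150,120
```

```text
time: 24.62
position: [630.4, -315.2, 165.3]
ee_rot: [[-0.814, 0.581, 0.001], [0.581, 0.814, 0.0], [-0.001, 0.001, -1.0]]
contact_force: [0.8, 0.3, 0.1]
opening: 0.65
grasp_force: 0.0
t 24.62 p [ 630.4 -315.2  165.3] yaw 144.5 F [0.8 0.3 0.1] Mz -0.03 op 0.65 g 0.0 q7 0.95 tilt [0.001 0.   ]
446.7,-423,150,120 shift mm [  87.  -194.4   15.1] rot [0.001 0.001 0.428]
```

```bash
python3 -m jog '0.009 -0.020 0 0 0 0.03; 0.019 -0.043 0 0 0 0.06; 0.030 -0.066 0 0 0 0.1; 0.041 -0.091 0 0 0 0.14; 0.052 -0.116 0 0 0 0.18; 0.063 -0.141 0 0 0 0.22; 0.074 -0.165 0 0 0 0.253; 0.083 -0.185 0 0 0 0.253; 0.087 -0.194 0.005 0 0 0.253; 0.087 -0.194 0.010 0 0 0.253'; python3 -m jog '0 0 0 0 0 0; 0 0 0 0 0 0; 0 0 0 0 0 0; 0 0 0 0 0 0; 0 0 0.006 0 0 0; 0 0 0.012 0 0 0; 0 0 0.018 0 0 0; 0 0 0.024 0 0 0; 0 0 0.03 0 0 0; 0 0 0.03 0 0 0';python3 go.py 446.7,-423,55,130
```

```text
time: 25.45
position: [444.5, -425.7, 153.6]
ee_rot: [[-0.639, 0.769, -0.0], [0.769, 0.639, -0.003], [-0.002, -0.002, -1.0]]
contact_force: [-0.5, 0.2, -1.1]
opening: 0.653
grasp_force: 0.0
time: 26.28
position: [445.6, -422.3, 120.9]
ee_rot: [[-0.643, 0.766, -0.002], [0.766, 0.643, 0.002], [0.003, -0.0, -1.0]]
contact_force: [-0.9, -0.3, -0.4]
opening: 0.647
grasp_force: 0.0
t 26.28 p [ 445.6 -422.3  120.9] yaw 130.0 F [-0.9 -0.3 -0.4] Mz -0.05 op 0.65 g 0.0 q7 0.95 tilt [-0.002  0.002]
446.7,-423,55,130 shift mm [-1.4  0.4 65.9] rot [-0.    -0.003 -0.   ]
```

```bash
python3 -m jog '0 0 0.010 0 0 0; -0.001 0 0.022 0 0 0; -0.001 0 0.034 0 0 0; -0.001 0 0.046 0 0 0; -0.001 0 0.056 0 0 0; -0.001 0 0.062 0 0 0; -0.001 0 0.066 0 0 0; -0.001 0 0.066 0 0 0; -0.001 0 0.066 0 0 0; -0.001 0 0.066 0 0 0'; python3 go.py; python3 -m jog '0 0 0 0 0 0; 0 0 0 0 0 0; 0 0 0 0 0 0; 0 0 0 0 0 0; 0 0 0 0 0 0; 0 0 0 0 0 0; 0 0 0 0 0 0; 0 0 0 0 0 0; 0 0 -0.002 0 0 0; 0 0 -0.012 0 0 0' 0 60; python3 go.py
```

```text
time: 27.12
position: [447.7, -423.9, 57.3]
ee_rot: [[-0.643, 0.766, 0.001], [0.766, 0.643, -0.001], [-0.001, 0.0, -1.0]]
contact_force: [0.2, 0.1, -0.3]
opening: 0.651
grasp_force: 0.0
t 27.12 p [ 447.7 -423.9   57.3] yaw 130.0 F [ 0.2  0.1 -0.3] Mz -0.04 op 0.65 g 0.0 q7 0.89 tilt [ 0.001 -0.001]
time: 27.95
position: [445.4, -422.7, 66.9]
ee_rot: [[-0.643, 0.766, -0.003], [0.766, 0.643, 0.003], [0.004, -0.001, -1.0]]
contact_force: [-1.2, -0.4, -2.6]
opening: 0.404
grasp_force: 60.0
t 27.95 p [ 445.4 -422.7   66.9] yaw 130.0 F [-1.2 -0.4 -2.6] Mz 0.03 op 0.40 g 60.0 q7 0.90 tilt [-0.003  0.003]
```

```bash
python3 -m jog '0 0 -0.015 0 0 0; 0 0 -0.033 0 0 0; 0 0 -0.051 0 0 0; 0 0 -0.069 0 0 0; 0 0 -0.085 0 0 0; 0 0 -0.096 0 0 0; 0 0 -0.1 0 0 0; 0 0 -0.1 0 0 0; 0 0 -0.1 0 0 0; 0 0 -0.1 0 0 0'; python3 go.py 599.3,-161.6,165,134
```

```text
time: 28.78
position: [446.4, -423.3, 167.7]
ee_rot: [[-0.643, 0.766, -0.001], [0.766, 0.643, 0.001], [0.002, -0.0, -1.0]]
contact_force: [-0.1, 0.2, -3.2]
opening: 0.399
grasp_force: 60.0
t 28.78 p [ 446.4 -423.3  167.7] yaw 130.0 F [-0.1  0.2 -3.2] Mz -0.00 op 0.40 g 60.0 q7 0.98 tilt [-0.001  0.001]
599.3,-161.6,165,134 shift mm [102.2 285.3   2.8] rot [-0.    -0.002 -0.07 ]
```

```bash
python3 -m jog '0.009 0.026 0 0 0 -0.01; 0.021 0.058 0 0 0 -0.02; 0.034 0.094 0 0 0 -0.03; 0.047 0.131 0 0 0 -0.04; 0.060 0.168 0 0 0 -0.05; 0.073 0.204 0 0 0 -0.06; 0.085 0.238 0 0 0 -0.07; 0.095 0.264 0 0 0 -0.07; 0.101 0.281 0 0 0 -0.07; 0.102 0.285 0 0 0 -0.07';  python3 -m jog '0 0 0 0 0 0; 0 0 0 0 0 0; 0 0 0 0 0 0; 0 0 0 0 0 0; 0 0 0 0 0 0; 0 0 0 0 0 0; 0 0 0 0 0 0; 0 0 0 0 0 0; 0 0 0 0 0 0; 0 0 0 0 0 0'; python3 -c "
from chk import *
p,_=robot.snapshot('scene');x=robot.read_state()['position'];print(lat('scene',p,x[:2],x[2]-56))"; python3 go.py 599.3,-161.6,110,134
```

```text
time: 29.62
position: [601.2, -156.3, 168.1]
ee_rot: [[-0.7, 0.714, 0.0], [0.714, 0.7, 0.004], [0.003, 0.003, -1.0]]
contact_force: [0.2, 0.7, -2.4]
opening: 0.405
grasp_force: 60.0
time: 30.45
position: [600.0, -162.4, 168.8]
ee_rot: [[-0.695, 0.719, 0.0], [0.719, 0.695, -0.0], [-0.0, 0.0, -1.0]]
contact_force: [0.7, 0.3, -2.3]
opening: 0.405
grasp_force: 60.0
(np.float64(-0.26099179748695717), np.float64(-0.8592101222807212))
t 30.50 p [ 600.  -162.3  168.8] yaw 134.0 F [ 0.1 -0.2 -2.8] Mz -0.02 op 0.41 g 60.0 q7 0.55 tilt [ 0. -0.]
599.3,-161.6,110,134 shift mm [ 1.   0.  58.8] rot [0. 0. 0.]
```

```bash
python3 -m jog '0 0 0.010 0 0 0; 0 0 0.022 0 0 0; 0 0 0.034 0 0 0; 0 0 0.045 0 0 0; 0 0 0.052 0 0 0; 0 0 0.057 0 0 0; 0 0 0.060 0 0 0; 0 0 0.062 0 0 0; 0 0 0.064 0 0 0; 0 0 0.064 0 0 0'; python3 go.py 599.6,-161.8,84,134
```

```text
time: 31.33
position: [600.1, -162.3, 104.7]
ee_rot: [[-0.695, 0.719, 0.0], [0.719, 0.695, -0.0], [-0.0, 0.0, -1.0]]
contact_force: [0.7, -0.8, -3.6]
opening: 0.405
grasp_force: 60.0
t 31.33 p [ 600.1 -162.3  104.7] yaw 134.0 F [ 0.7 -0.8 -3.6] Mz -0.05 op 0.41 g 60.0 q7 0.50 tilt [ 0. -0.]
599.6,-161.8,84,134 shift mm [ 0.8 -0.  20.7] rot [0. 0. 0.]
```

```bash
python3 -m jog '0 0 0.003 0 0 0; 0 0 0.006 0 0 0; 0 0 0.009 0 0 0; 0 0 0.012 0 0 0; 0 0 0.014 0 0 0; 0 0 0.016 0 0 0; 0 0 0.0175 0 0 0; 0 0 0.019 0 0 0; 0 0 0.020 0 0 0; 0 0 0.021 0 0 0'; python3 go.py 599.6,-161.8,84,134
```

```text
time: 32.17
position: [600.2, -162.4, 84.2]
ee_rot: [[-0.695, 0.719, 0.0], [0.719, 0.695, -0.0], [-0.0, -0.0, -1.0]]
contact_force: [-2.1, -0.1, 6.6]
opening: 0.401
grasp_force: 60.0
t 32.17 p [ 600.2 -162.4   84.2] yaw 134.0 F [-2.1 -0.1  6.6] Mz 0.02 op 0.40 g 60.0 q7 0.48 tilt [ 0. -0.]
599.6,-161.8,84,134 shift mm [ 0.9 -0.   0.2] rot [-0.  0.  0.]
```

Cap B rests on the thread at the expected height. Screwing it down, first 57° and then about 30° more.

```bash
python3 -m jog '0 0 0 0 0 0.1; 0 0 0.0004 0 0 0.2; 0 0 0.0009 0 0 0.3; 0 0 0.0014 0 0 0.4; 0 0 0.0019 0 0 0.5; 0 0 0.0024 0 0 0.6; 0 0 0.0029 0 0 0.7; 0 0 0.0034 0 0 0.8; 0 0 0.0038 0 0 0.9; 0 0 0.0043 0 0 1.0'; python3 go.py;  python3 -m jog '0 0 0.0003 0 0 0.06; 0 0 0.0006 0 0 0.12; 0 0 0.0009 0 0 0.18; 0 0 0.0012 0 0 0.24; 0 0 0.0015 0 0 0.3; 0 0 0.0018 0 0 0.36; 0 0 0.0021 0 0 0.42; 0 0 0.0024 0 0 0.48; 0 0 0.0026 0 0 0.53; 0 0 0.0026 0 0 0.53'; python3 go.py
```

```text
time: 33.0
position: [600.2, -162.7, 79.9]
ee_rot: [[0.235, 0.972, 0.001], [0.972, -0.235, -0.001], [-0.001, 0.001, -1.0]]
contact_force: [-0.4, -1.4, 0.9]
opening: 0.403
grasp_force: 60.0
t 33.00 p [ 600.2 -162.7   79.9] yaw 76.4 F [-0.4 -1.4  0.9] Mz 0.04 op 0.40 g 60.0 q7 -0.39 tilt [ 0.001 -0.001]
time: 33.83
position: [600.5, -162.1, 77.4]
ee_rot: [[0.691, 0.722, 0.001], [0.722, -0.691, -0.0], [0.001, 0.001, -1.0]]
contact_force: [0.3, 0.5, 0.6]
opening: 0.403
grasp_force: 60.0
t 33.83 p [ 600.5 -162.1   77.4] yaw 46.3 F [0.3 0.5 0.6] Mz -0.01 op 0.40 g 60.0 q7 -0.85 tilt [ 0.001 -0.   ]
```

Cap B went past the point where A bound, with no torque, so it is sound. Regripping for the rest.

```bash
python3 -m jog '0 0 0 0 0 0; 0 0 0 0 0 0; 0 0 0 0 0 0; 0 0 0 0 0 -0.12; 0 0 0 0 0 -0.24; 0 0 0 0 0 -0.36; 0 0 0 0 0 -0.48; 0 0 0 0 0 -0.6; 0 0 0 0 0 -0.72; 0 0 0 0 0 -0.84' 65;  python3 -m jog '0 0 0 0 0 -0.12; 0 0 0 0 0 -0.24; 0 0 0 0 0 -0.36; 0 0 0 0 0 -0.48; 0 0 0 0 0 -0.58; 0 0 0 0 0 -0.58; 0 0 0 0 0 -0.58; 0 0 0 0 0 -0.58; 0 0 0 0 0 -0.58; 0 0 0 0 0 -0.58'; python3 go.py 599.8,-162,76,127
```

```text
time: 34.67
position: [600.1, -162.4, 76.9]
ee_rot: [[-0.084, 0.996, 0.0], [0.996, 0.084, 0.0], [0.0, 0.0, -1.0]]
contact_force: [1.1, 0.7, -0.2]
opening: 0.649
grasp_force: 0.0
time: 35.5
position: [600.0, -162.3, 76.9]
ee_rot: [[-0.611, 0.792, 0.0], [0.792, 0.611, -0.0], [-0.0, -0.0, -1.0]]
contact_force: [0.8, 0.9, 0.6]
opening: 0.65
grasp_force: 0.0
t 35.50 p [ 600.  -162.3   76.9] yaw 127.6 F [0.8 0.9 0.6] Mz 0.05 op 0.65 g 0.0 q7 0.38 tilt [ 0. -0.]
599.8,-162,76,127 shift mm [0.4 0.  0.9] rot [-0.     0.     0.011]
```

```bash
python3 -m jog '0 0 0 0 0 0; 0 0 0 0 0 0; 0 0 0 0 0 0; 0 0 0 0 0 0; 0 0 0 0 0 0; 0 0 0 0 0 0; 0 0 0 0 0 0; 0 0 0 0 0 0; 0 0 0.0004 0 0 0.1; 0 0 0.0008 0 0 0.2' 0 60; python3 go.py; python3 -m jog '0 0 0.0004 0 0 0.08; 0 0 0.0008 0 0 0.16; 0 0 0.0012 0 0 0.24; 0 0 0.0016 0 0 0.32; 0 0 0.0020 0 0 0.40; 0 0 0.0024 0 0 0.46; 0 0 0.0026 0 0 0.52; 0 0 0.0028 0 0 0.56; 0 0 0.0028 0 0 0.6; 0 0 0.0028 0 0 0.64'; python3 go.py
```

```text
time: 36.33
position: [599.8, -162.6, 75.9]
ee_rot: [[-0.438, 0.899, -0.0], [0.899, 0.438, 0.0], [0.0, -0.0, -1.0]]
contact_force: [-0.9, -0.2, 0.2]
opening: 0.402
grasp_force: 60.0
t 36.33 p [ 599.8 -162.6   75.9] yaw 116.0 F [-0.9 -0.2  0.2] Mz 0.03 op 0.40 g 60.0 q7 0.20 tilt [-0.  0.]
time: 37.17
position: [600.7, -162.2, 74.9]
ee_rot: [[0.182, 0.983, 0.001], [0.983, -0.182, -0.001], [-0.001, 0.001, -1.0]]
contact_force: [-2.6, 0.3, 11.1]
opening: 0.402
grasp_force: 60.0
t 37.17 p [ 600.7 -162.2   74.9] yaw 79.5 F [-2.6  0.3 11.1] Mz 0.21 op 0.40 g 60.0 q7 -0.35 tilt [ 0.001 -0.001]
```

```bash
python3 -m jog '0 0 0 0 0 0.05; 0 0 0 0 0 0.1; 0 0 0 0 0 0.15; 0 0 0 0 0 0.2; 0 0 0 0 0 0.25; 0 0 0 0 0 0.3; 0 0 0 0 0 0.35; 0 0 0 0 0 0.4; 0 0 0 0 0 0.45; 0 0 0 0 0 0.5'; python3 go.py
```

```text
time: 38.0
position: [599.5, -161.6, 74.7]
ee_rot: [[0.631, 0.776, -0.001], [0.776, -0.631, -0.0], [-0.001, -0.001, -1.0]]
contact_force: [-4.3, 1.1, 12.0]
opening: 0.405
grasp_force: 60.0
t 38.00 p [ 599.5 -161.6   74.7] yaw 50.9 F [-4.3  1.1 12. ] Mz 0.55 op 0.41 g 60.0 q7 -0.78 tilt [-0.001 -0.   ]
```

```bash
python3 -m jog '0 0 -0.002 0 0 0; 0 0 -0.002 0 0 0; 0 0 -0.002 0 0 0; 0 0 -0.002 0 0 -0.1; 0 0 -0.005 0 0 -0.2; 0 0 -0.02 0 0 -0.3; 0 0 -0.045 0 0 -0.4; 0 0 -0.07 0 0 -0.5; 0 0 -0.095 0 0 -0.6; 0 0 -0.11 0 0 -0.7' 65; python3 go.py 560,-330,185,91
```

```text
time: 38.83
position: [601.2, -162.5, 185.7]
ee_rot: [[-0.023, 1.0, 0.003], [1.0, 0.023, -0.0], [-0.001, 0.003, -1.0]]
contact_force: [1.1, 0.7, -0.3]
opening: 0.649
grasp_force: 0.0
t 38.83 p [ 601.2 -162.5  185.7] yaw 91.3 F [ 1.1  0.7 -0.3] Mz -0.01 op 0.65 g 0.0 q7 -0.09 tilt [ 0.003 -0.   ]
560,-330,185,91 shift mm [-166.5  -45.1    0.7] rot [0.003 0.001 0.006]
```

```bash
python3 -m jog '-0.024 -0.015 0 0 0 0; -0.050 -0.03 -0.01 0 0 0; -0.08 -0.05 -0.02 0 0 0; -0.11 -0.07 -0.03 0 0 0; -0.14 -0.09 -0.04 0 0 0; -0.17 -0.11 -0.05 0 0 0; -0.20 -0.13 -0.05 0 0 0; -0.23 -0.14 -0.05 0 0 0; -0.25 -0.15 -0.05 0 0 0; -0.26 -0.15 -0.05 0 0 0'
python3 - <<'E'
from h import *
p,d=robot.snapshot("top");C=cloud("top",d);p0=np.load("pics/top0.npz");C0=cloud("top",p0["d"])
s,ds=robot.snapshot("scene");Cs=cloud("scene",ds)
for n,xy in(("gauge",(599,-161)),("tray",(631,-315))):
    for nm,c in(("top",C),("scene",Cs)):
        m=(np.hypot(c[...,0]-xy[0],c[...,1]-xy[1])<12)&(c[...,2]>50)&(c[...,2]<150)
        z=c[...,2][m];print(n,nm,m.sum(),np.round(np.percentile(z,[10,50,90]),1) if m.any() else "",np.round(c[m].mean(0),1))
m=(np.hypot(C0[...,0]-434,C0[...,1]+284)<12);print("ref top z capA",np.percentile(C0[...,2][m],[10,50,90]))
a=cv2.resize(p[130:290,170:330][:,:,::-1],(400,400),interpolation=2);b=cv2.resize(s[110:250,200:340][:,:,::-1],(400,400),interpolation=2);cv2.imwrite("pics/v4.png",np.hstack([a,b]))
E
```

```text
time: 39.67
position: [451.0, -429.9, 232.5]
ee_rot: [[-0.012, 1.0, -0.002], [1.0, 0.012, -0.001], [-0.001, -0.002, -1.0]]
contact_force: [-1.0, 0.1, 0.2]
opening: 0.649
grasp_force: 0.0
gauge top 90 [109.6 111.7 113. ] [ 598.9 -160.8  111.5]
gauge scene 53 [109.8 110.7 111.7] [ 598.7 -161.   110.7]
tray top 93 [96.1 97.3 99.1] [ 630.8 -315.    97.4]
tray scene 40 [95.6 96.3 97.3] [ 630.6 -314.9   96.4]
ref top z capA [91.59085144 93.39543326 95.27152832]
```

View pics/v4.png

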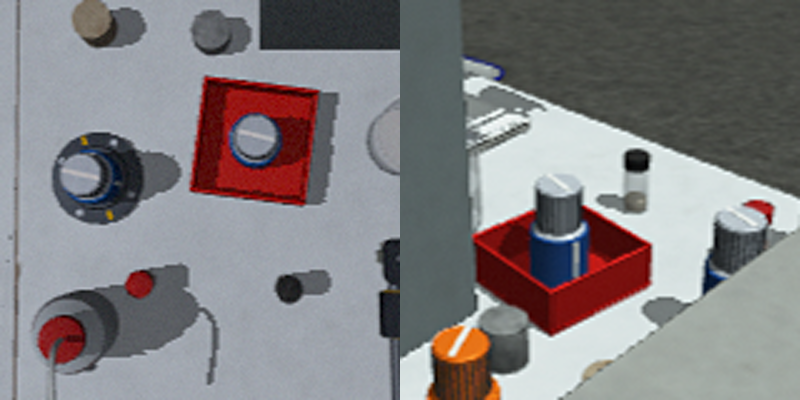

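The top view shows the sound cap on the gauge at (85,175). Its top is at about 110 mm, the home height, and its line is roughly 300° past the marks. The faulty cap stands upright in the tray at (256,140), and the bottle at (62,335) and the vials are where they were. Handing in.

```bash
python3 -c "
from rig import robot
print(robot.sign_off())"
```

```text
the job is handed in; nothing more can be done
None
```

I handed the job in at about 40 s: the left blue cap is faulty (it bound about 6 mm short of home) and stands upright in the red tray, the other is screwed fully home on the gauge, and the gripper only brushed the grey box at about 7 N along the way.

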